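# Close the casting mould with its slotted clamp screw

### The job

Take the flat screwdriver out of its wooden stand, seat its blade in the slot of the mould's clamp screw and turn the screw clockwise, keeping the blade in the slot, until it comes gently to its stop and the mould's sliding cheek is fully closed. Press and turn lightly, never forcing the screw or pushing its sprung head right down, then put the driver back upright in its stand, fully home; use only the driver on the screw and leave the other things alone.

Things in the scene. Friction and masses are not known exactly. Their poses are not given: they have to be found in the camera images.
- driver: Flat screwdriver, loose, about 120 g, 158 mm long, standing blade down in the stand. Origin: centre of the blade's lower edge; z runs up along the shaft; x is the blade's width (16 mm), y its thickness (3 mm). Round 9 mm shaft; round steel collar, 31 mm across, from z = 72 to 80 mm, whose underside rests on the stand.
- driver_grip (a point): Where to grip the driver: centre of its pale wooden handle, 116 mm above the driver's origin, same axes. The handle has a square section of 26 x 26 mm (flats square to x and y) and runs 36 mm up and down from here.
- stand: Wooden tool stand fixed to the table, 62 x 62 x 75 mm high, with one round upright through hole 22 mm across in its middle. Origin: centre of its underside. When fully home the driver's collar lies on the stand's top, its origin 3 mm above the stand's origin; it may face any way.
- mould: Steel casting mould fixed to the table, base 120 (x) x 210 (y) x 10 mm. Origin: centre of its underside. At its +y end an open-topped box 94 x 96 mm, 72 mm high, whose -y side is a sliding cheek; at its -y end a square boss (46 mm wide, top at z = 42 mm) with the clamp screw, axis upright, in a round collar (22 mm across inside, 40 mm outside, rim at z = 61 mm).
- screw_top (a point): On the screw's axis, level with the head's top face at rest: mould + [0, -60, 55] mm, axes of the mould. The brass head lies 6 mm below the collar's rim; one straight slot 4.5 mm wide, 6 mm deep, flat floor, runs right across it. Its direction is not measured: it starts anywhere within 0.7 rad either side of the mould's x axis; see it or feel for it.
- screw_head (a joint): How far the sprung head is pushed down, m: 0 at rest (gives at about 2 N), 0.0045 solid (7.5 N). Pressed beside the slot it sinks; once the blade is in line it springs up round the blade. Never push it over 0.004, near solid. The screw turns stiffly (0.04 N m), stays where left, and closes clockwise from above, 0.35 to 1.7 rad from the start to a solid stop (0.1 N m is enough there).
- cheek (a joint): Travel of the mould's sliding cheek, m, moved by the screw: grows from 0 (open) to 0.006 (closed, screw at its stop). It starts between 0 and 0.0048.
- tape_measure: Tape measure, loose, 36 x 86 x 64 mm, standing near the work; to be left alone. Origin: centre of its underside.
- tealight: Small round concrete cup, loose, 57 mm across, 58 mm high; to be left alone. Origin: centre of its underside.
- test_cube: Concrete cube, loose, 40 mm; to be left alone. Origin: centre of its underside.

How it is judged:
By the outcome, as a careful person would: the job done as asked, in the order asked, and still so for the second after the job is handed in, with the robot touching nothing.
It also fails if it takes over 72 s, if anything falls off the work surface, if the arm or the gripper's body presses on something with over 40 N, if the wrist force passes 120 N, or if a joint passes its speed limit or range.

### The arm

A 7-joint arm with a two-finger parallel gripper is mounted at the origin on a cart in front of the work surface, level with it; the furniture and walls round the work are solid. World frame = base frame: x ahead of the robot, y to its left, z up, the work surface at z = 0. Lengths are in mm, angles in degrees, forces in N, time in s.
With the tool pointing down it reaches from about 425 to 875 mm from the base axis. Payload 8.4 kg.
Tool frame: the origin (TCP) lies midway between the tips of the shut fingers; the grasp point (between the pads) lies behind it (robot.grip_depth is the z of the grasp point in the tool frame, in mm); z points along the fingers, y is the line along which they close (so a half turn about z gives the same grasp; the last joint's range is limited). The gripper opens to 85 mm and grips with 20 to 120 N. Pads are 22 mm wide; open, the fingers measure 114 mm over their backs; the gripper's body (76 mm by 85 mm) begins 54 mm behind the grasp point. The pads swing forward as they close: fully open they stand 13 mm farther back than shut.
Start: joints at [-73.751, 19.091, 2.286, 83.961, -0.768, 76.965, -3.352], TCP at [242.787, 602.925, 231.308] pointing down, gripper open.
Joint ranges: [-147.57, 147.57], [-21.85, 119.76], [-74.77, 79.35], [14.55, 137.4], [-85.83, 265.84], [4.83, 119.75], [-152.11, 152.11]. Speed limits (degrees/s): [127.2, 127.2, 159.86, 159.86, 180, 180, 180].

### API

Orientations are given as a 3x3 rotation matrix whose columns are the frame's x, y, z axes.
In Python, from rig import robot gives the robot as it stands.
- The arm moves only by the tool apply_moves, never from a script. Its argument "rows" is a list of rows, each an object with "travel": the shift along the tool's x, y, z in fractions of the full range, 1 being 0.75 m, a list of three; "dr": the turn, a rotation vector about the tool's x, y, z in fractions of the full range, 1 being 90 degrees, a list of three. In form: [{"travel": [dx, dy, dz], "dr": [rx, ry, rz]}, ...]. A call has 1 to 12 rows; each row is the pose to reach, as a shift and turn from the pose commanded when the call began, along the tool's axes at that moment; what a row does not reach only later rows make up. A row lasts 1/10 s, in which the tool goes at most 50 mm and 8.59 degrees, less where a joint would pass 70% of its speed; a pose out of reach is approached as far as the arm can. No shift or turn number may pass 1 either way. A call with a gripper value outside its range is refused whole. "grip" is the finger opening in m, from 0 to 0.0854, set as the call begins (left out, the last holds). The fingers move at their own pace and stop on an object; "force" is the grip in N (left out, the last holds). Time passes only in rows, so rows that repeat a pose let the fingers close. It gives the time, the measured TCP pose, the force, the opening and the grip force at its end, in the units of the state.
- robot.sense(): the state, without advancing time (a new reading comes with each control period).
- robot.snapshot(name): name is "side" or "top"; returns a dict with "frame" (480x640x3 uint8, red, green, blue), "z_map" (480x640 float32, mm along the optical axis (not along the pixel's ray), 0 where there is no reading), "camera_matrix" (3x3 intrinsics, pixels), "xyz" and "rotation" of the camera in the world. Camera axes: x right, y down, z forward; pixel columns grow to the right and rows downward; lengths in mm; the calibration is good to about 2 mm. A picture is of the moment at which its call begins.
- robot.finish_job(): hands the job in; it is judged then, once.
Trained networks look in a picture, given as the dict that the camera call returned (one of the last four; its "shot" number tells which), for a name from the list of things; names that differ only in an ending like _2 or _b are one class to them, and where a whole thing is asked for, a point or a joint stands for the part that bears it (a point fixed in the world has none). Each returns a list of dicts, best first, with "confidence" (0 to 1); they miss things now and then, are a little off and sometimes report something else, mostly with a low value. They report only what shows in the picture. A call takes as long as a camera call.
- robot.outline_of(picture, query): "pixels" (480x640 bool, what is visible of it) and "extent" ([left, top, right, bottom] in pixels, round what is visible of it).
The state is a dict: "time_s": time; "q": joint angles; "qd": joint speeds; "effort": joint torques, N m; "tool_pos": TCP position; "ee_rot": TCP orientation; "contact_force": force on the tool from outside, world axes, zero at the start; "torque": the same for the moment, N m; "gripper_width": finger opening in mm; "grip_force": force on a finger pad.
Only numpy, scipy, OpenCV 4.12 (cv2) and the standard library are available. Lean on these libraries where they do the work, as an engineer would, in place of code of your own. Each camera call takes 0.05 s, during which the arm holds its last target. There are 200 camera calls.

## Working session

There is one attempt and no reset: what is moved stays moved. The work goes in short steps, Python scripts to look and compute and a tool call to move; the robot and the scene stay as the last step left them, time stands still between calls to the robot, and variables do not carry over. Pictures are saved under pics/ and viewed, at most 10 in all, crops included, and the job is handed in when it is done.

Besides the shell and the picture viewer there is one more tool, called in YAML: its name, and indented under it one key for each argument. apply_moves: Moves the arm, as the interface text tells. Its arguments: {"type":"object","properties":{"rows":{"type":"array"},"grip":{"type":"number"},"force":{"type":"number"}},"required":["rows"]}

```bash
mkdir -p pics; cat > h.py <<'E'
import numpy as np, cv2
from rig import robot
def pts(p, mask=None):
    z=p["z_map"]; K=np.array(p["camera_matrix"]); v,u=np.nonzero((z>0)&(mask if mask is not None else True))
    d=z[v,u]; c=np.stack([(u-K[0,2])/K[0,0]*d,(v-K[1,2])/K[1,1]*d,d],1)
    return c@np.array(p["rotation"]).T+np.array(p["xyz"]), u, v
def proj(p,X):
    K=np.array(p["camera_matrix"]); c=(np.atleast_2d(X)-np.array(p["xyz"]))@np.array(p["rotation"]); q=c@K.T
    return q[:,:2]/q[:,2:]
def save(n,img): cv2.imwrite(f"pics/{n}.png",img[:,:,::-1])
E
python3 - <<'E'
from h import *
s=robot.sense(); print({k:np.round(v,3).tolist() for k,v in s.items()}, robot.grip_depth)
for n in("top","side"):
    p=robot.snapshot(n); save(n+"0",p["frame"]); print(n,np.round(p["xyz"]),np.round(p["rotation"],3).tolist(),np.array(p["camera_matrix"]).tolist())
    for q in("driver","stand","mould","screw_top","tape_measure","tealight","test_cube"):
        r=robot.outline_of(p,q)
        for o in r[:1]:
            X,u,v=pts(p,o["pixels"]); 
            print(q,round(o["confidence"],2),o["extent"],len(X),np.round(np.percentile(X,[2,50,98],axis=0)).tolist() if len(X) else '')
E
```

```text
{'time_s': 0.0, 'q': [-73.752, 19.132, 2.285, 84.012, -0.768, 76.965, -3.351], 'qd': [0.059, -0.017, 0.113, -0.041, 0.05, -0.055, 0.074], 'effort': [-0.001, -65.854, 1.365, -40.558, 0.017, 0.012, -0.0], 'tool_pos': [242.641, 602.519, 230.416], 'ee_rot': [[-0.928, 0.374, -0.0], [0.374, 0.928, -0.002], [-0.0, -0.002, -1.0]], 'contact_force': [0.009, 0.613, -0.542], 'torque': [0.08, 0.034, 0.023], 'grip_force': 0.0, 'gripper_width': 85.416} -18.700000000000003
top [ 358.  -71. 1265.] [[0.011, -0.99, 0.143], [-1.0, -0.014, -0.019], [0.021, -0.143, -0.989]] [[622.8064938877111, 0.0, 317.2909270518536], [0.0, 622.8064938877111, 232.6156201314699], [0.0, 0.0, 1.0]]
driver 0.66 [371.0, 244.0, 392.3, 268.0] 314 [[469.0, -226.0, 76.0], [481.0, -209.0, 155.0], [504.0, -196.0, 164.0]]
stand 0.73 [356.3, 237.6, 397.2, 283.1] 810 [[447.0, -245.0, 18.0], [472.0, -202.0, 76.0], [517.0, -175.0, 81.0]]
mould 0.77 [189.3, 204.4, 304.3, 296.5] 6238 [[427.0, -57.0, 5.0], [501.0, 43.0, 13.0], [578.0, 137.0, 75.0]]
screw_top 0.83 [192.0, 207.4, 307.9, 289.8] 5957 [[428.0, -55.0, 7.0], [501.0, 43.0, 13.0], 
[... 687 characters left out ...]
, 160.0]]
stand 0.9 [252.4, 283.4, 310.6, 362.5] 3142 [[442.0, -250.0, 1.0], [477.0, -235.0, 50.0], [517.0, -191.0, 76.0]]
mould 0.64 [229.6, 199.7, 338.7, 282.3] 4598 [[423.0, -50.0, 3.0], [490.0, 40.0, 39.0], [576.0, 140.0, 72.0]]
screw_top 0.79 [232.2, 196.7, 339.8, 284.7] 4710 [[423.0, -54.0, 1.0], [491.0, 39.0, 39.0], [576.0, 140.0, 72.0]]
tape_measure 0.58 [193.9, 267.2, 238.8, 329.8] 1818 [[357.0, -156.0, -1.0], [384.0, -133.0, 34.0], [414.0, -20.0, 62.0]]
tealight 0.82 [376.2, 243.7, 406.8, 290.7] 1348 [[654.0, -95.0, 1.0], [677.0, -86.0, 38.0], [705.0, -45.0, 59.0]]
test_cube 0.94 [388.5, 287.2, 428.9, 327.7] 1194 [[654.0, -198.0, -1.0], [675.0, -183.0, 28.0], [716.0, -126.0, 41.0]]
```

```bash
python3 - <<'E'
import cv2,numpy as np
a=cv2.imread("pics/top0.png");b=cv2.imread("pics/side0.png")
A=cv2.resize(a[195:325,180:410],None,fx=3.45,fy=3.45,interpolation=cv2.INTER_CUBIC)[:600,:800]
cv2.imwrite("pics/topc.png",A)
B=cv2.resize(b[180:380,180:440],None,fx=3,fy=3,interpolation=cv2.INTER_CUBIC)
cv2.imwrite("pics/sidec.png",B)
E
```

```text
(no output)
```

View pics/topc.png

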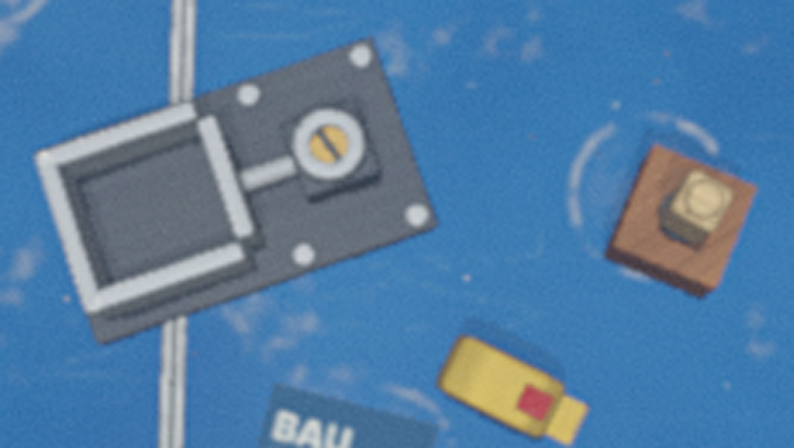

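View pics/sidec.png

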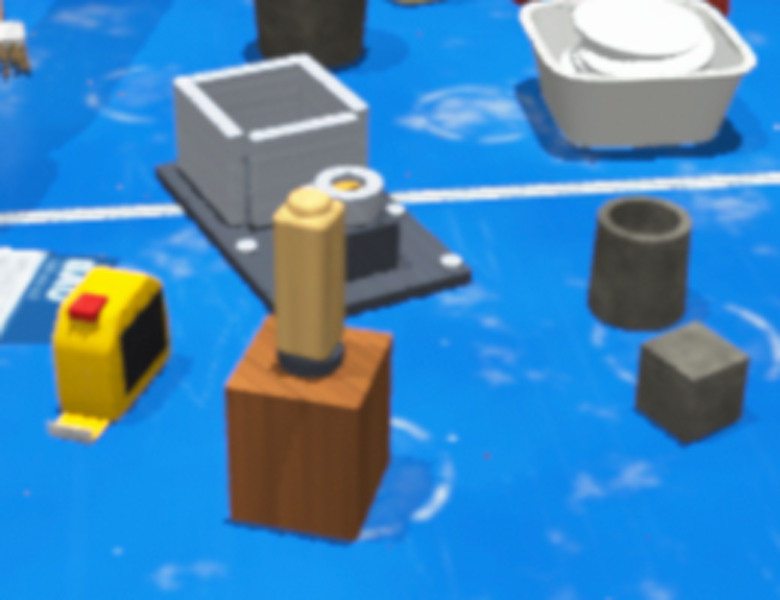

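```bash
cat > fit.py <<'E'
from h import *
from scipy.optimize import least_squares
def sq(X,c,a,h):
    ca,sa=np.cos(a),np.sin(a); d=X[:,:2]-c; q=np.abs(np.stack([d@[ca,sa],d@[-sa,ca]],1))-h
    return np.where((q>0).all(1),np.hypot(*np.maximum(q,0).T),q.max(1))
def fitsq(X,h,c0):
    best=None
    for a0 in np.radians([0,22,45,67]):
        r=least_squares(lambda p:sq(X,p[:2],p[2],h),[*c0,a0],loss="soft_l1",f_scale=1.)
        if best is None or r.cost<best.cost: best=r
    return best.x[:2],np.degrees(best.x[2])%90,np.sqrt(2*best.cost/len(X))
def ortho(p,c,z,half=30,s=8):
    g=np.arange(-half,half,1/s); gx,gy=np.meshgrid(g,g)   # col=x,row=y (row down = +y)
    P=np.stack([gx.ravel()+c[0],gy.ravel()+c[1],np.full(gx.size,z)],1); uv=proj(p,P).astype(np.float32).reshape(*gx.shape,2)
    return cv2.remap(p["frame"],uv[...,0],uv[...,1],cv2.INTER_CUBIC)
E
python3 - <<'E'
from fit import *
P={n:robot.snapshot(n) for n in("top","side")}
for n,p in P.items():
    X,u,v=pts(p)
    near=np.hypot(X[:,0]-482,X[:,1]+212)<35
    m=near&(X[:,2]>92)&(X[:,2]<148); print(n,"handle side",m.sum(),fitsq(X[m],13,[482,-212]))
    m=near&(X[:,2]>150)&(X[:,2]<165); print(" handle top mean",X[m].mean(0) if m.any() else '', (X[m][:,:2].min(0)+X[m][:,:2].max(0))/2,np.percentile(X[m][:,2],[10,50,90,99]))
    ns=np.hypot(X[:,0]-480,X[:,1]+211)<50
    m=ns&(X[:,2]>8)&(X[:,2]<68); print(" stand",m.sum(),fitsq(X[m],31,[480,-211]))
p=P["top"]; X,u,v=pts(p)
# mould base outline
m=(X[:,0]>400)&(X[:,0]<610)&(X[:,1]>-80)&(X[:,1]<160)
b=m&(X[:,2]>66)&(X[:,2]<80); r=cv2.minAreaRect(X[b][:,:2].astype(np.float32)); print("box top",r)
ring=m&(X[:,2]>57)&(X[:,2]<66)&(X[:,1]<25); R=X[ring]; print("ring",len(R),np.median(R,0),R.min(0),R.max(0))
c=np.median(R,0)[:2]
img=ortho(p,c,61); save("ring",img)
for n,q in P.items():
    im=ortho(q,c,55); save("slot_"+n,im); 
E
```

```text
top handle side 75 (array([ 484.11427398, -212.39644176]), np.float64(61.57981665155679), np.float64(0.3712494138041905))
 handle top mean [ 483.34758673 -211.45868105  157.6593522 ] [ 484.19854287 -212.3606013 ] [153.17575623 157.18910526 162.5345978  164.73335213]
 stand 149 (array([ 484.07844872, -212.29184338]), np.float64(67.99153673761413), np.float64(0.8192155781295141))
side handle side 826 (array([ 480.74929246, -209.72204814]), np.float64(60.30667172184401), np.float64(0.7284361773231895))
 handle top mean [ 480.35990267 -216.31604415  155.66709773] [ 480.57578803 -214.94764215] [151.63006119 154.82783147 160.03700355 160.59849891]
 stand 1927 (array([ 480.68459839, -209.84812014]), np.float64(67.80513650268591), np.float64(0.7216071234646825))
box top ((498.8353576660156, 55.692745208740234), (94.66226196289062, 169.28158569335938), 20.167753219604492)
ring 246 [524.04775271 -12.02778814  61.8598511 ] [504.00191492 -31.79121802  57.06712564] [542.39149683   7.06370767  65.9484258 ]
```

```bash
python3 - <<'E'
from fit import *
from scipy import ndimage as N
ims={}
acc={"top":[],"side":[]}
for n in acc:
    for k in range(4): 
        p=robot.snapshot(n); acc[n].append(p["frame"].astype(float))
    p["frame"]=np.mean(acc[n],0).astype(np.uint8); acc[n]=p
T=[];
for n,p in acc.items():
    c=[524,-12]; a=ortho(p,c,61); b=ortho(p,c,55)
    hsv=cv2.cvtColor(b,cv2.COLOR_RGB2HSV); br=(hsv[...,1]>90)&(hsv[...,0]<35)
    br[np.hypot(*np.indices(br.shape)-240)>110]=0
    v,u=np.nonzero(br); print(n,"brass",len(u),"cent",524+(u.mean()-240)/8,-12+(v.mean()-240)/8)
    hull=cv2.convexHull(np.stack([u,v],1).astype(np.int32)); cc,rr=cv2.minEnclosingCircle(hull); print(" enc",524+(cc[0]-240)/8,-12+(cc[1]-240)/8,rr/8)
    g=cv2.cvtColor(b,cv2.COLOR_RGB2GRAY).astype(float)
    # slot: darkest strip thru hull centre
    yy,xx=np.indices(g.shape); 
    best=[]
    for ang in range(0,180,2):
        for off in np.arange(-16,17,4):
            t=np.radians(ang); d=(xx-cc[0])*-np.sin(t)+(yy-cc[1])*np.cos(t)-off; l=(xx-cc[0])*np.cos(t)+(yy-cc[1])*np.sin(t)
            m=(abs(d)<14)&(abs(l)<55); best.append((g[m].mean(),ang,off))
    print(sorted(best)[:4])
    # ring fit: bright pixels
    gr=cv2.cvtColor(a,cv2.COLOR_RGB2GRAY); m=(gr>150).astype(np.uint8); m[np.hypot(xx-240,yy-240)>180]=0
    cs=cv2.findContours(m,cv2.RETR_EXTERNAL,cv2.CHAIN_APPROX_NONE)[0]; k=max(cs,key=cv2.contourArea); e=cv2.fitEllipse(k); print(" ring",524+(e[0][0]-240)/8,-12+(e[0][1]-240)/8,np.array(e[1])/8)
    T.append(np.hstack([a,b]))
save("both",cv2.resize(np.vstack(T),(600,600)))
E
```

```text
top brass 10836 cent 524.3637989110373 -11.571417035806572
 enc 524.489725112915 -11.498287200927734 9.41865062713623
[(np.float64(120.68950958103281), 38, np.int64(0)), (np.float64(120.69415584415584), 36, np.int64(0)), (np.float64(120.92437520285621), 40, np.int64(0)), (np.float64(120.9620253164557), 34, np.int64(0))]
 ring 523.6615753173828 -11.778276443481445 [38.90439987 39.11426163]
side brass 7440 cent 521.6880376344086 -3.5942876344086017
 enc 521.3790493011475 -3.1126976013183594 6.9360527992248535
[(np.float64(172.89025974025975), 120, np.int64(-16)), (np.float64(172.9084712755599), 118, np.int64(-16)), (np.float64(172.9301721338097), 122, np.int64(-16)), (np.float64(172.9701589361012), 116, np.int64(-16))]
 ring 522.0120868682861 -11.446210861206055 [40.28481293 44.49548721]
```

View pics/both.png

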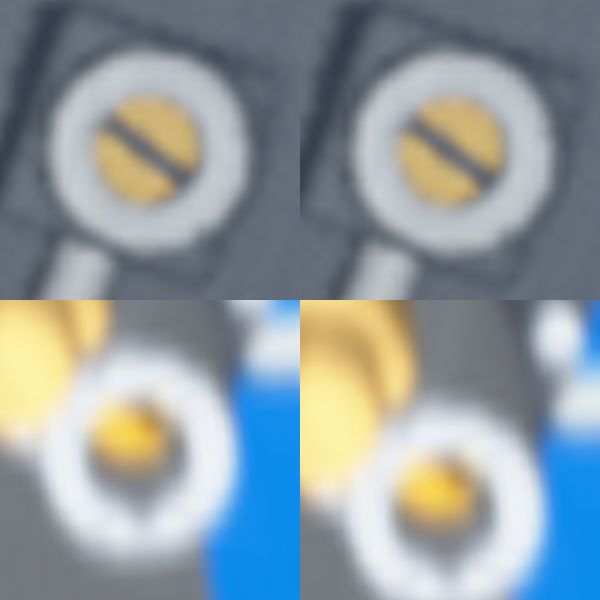

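The rows are not in the units I measure in: shifts go in shares of 0.75 m and turns go in shares of 90 degrees. I convert before sending: -0.389 m / 0.75 = -0.5187, -0.38 m / 0.75 = -0.5067, 48 degrees / 90 = 0.5333.

apply_moves:
  rows:
    - {"travel": [-0.0267,-0.0147,-0.004],"dr": [0,0,0.0333]}
    - {"travel": [-0.0733,-0.0427,-0.008],"dr": [0,0,0.0778]}
    - {"travel": [-0.1267,-0.0733,-0.0133],"dr": [0,0,0.1333]}
    - {"travel": [-0.18,-0.104,-0.0187],"dr": [0,0,0.1889]}
    - {"travel": [-0.2333,-0.1333,-0.024],"dr": [0,0,0.2444]}
    - {"travel": [-0.2867,-0.164,-0.0267],"dr": [0,0,0.3]}
    - {"travel": [-0.34,-0.1947,-0.0293],"dr": [0,0,0.3556]}
    - {"travel": [-0.3933,-0.2267,-0.0333],"dr": [0,0,0.4111]}
    - {"travel": [-0.44,-0.2533,-0.0373],"dr": [0,0,0.4556]}
    - {"travel": [-0.48,-0.276,-0.04],"dr": [0,0,0.5]}
    - {"travel": [-0.5067,-0.2907,-0.04],"dr": [0,0,0.5222]}
    - {"travel": [-0.5187,-0.298,-0.04],"dr": [0,0,0.5333]}

```text
time_s: 2.5
tool_pos: [521.4, 248.0, 261.4]
ee_rot: [[-0.339, 0.941, 0.0], [0.941, 0.339, -0.0], [-0.0, 0.0, -1.0]]
contact_force: [0.2, 0.3, 0.2]
gripper_width: 85.3
grip_force: 0.0
```

```bash
cat > mv.py <<'E'
from h import *
import sys
def rel(t,yaw):
    s=robot.sense(); R=np.array(s["ee_rot"]); cy=np.degrees(np.arctan2(R[1,1],R[0,1]))
    d=np.array(t)-s["tool_pos"]
    print("t",round(s["time_s"],2),"pos",np.round(s["tool_pos"],2),"yawY",round(cy,2),"zt",np.round(R[:,2],4),"q",np.round(s["q"],1),"F",np.round(s["contact_force"],2),"M",np.round(s["torque"],3),"w",round(s["gripper_width"],2),"gf",round(s["grip_force"],1))
    print("travel mm",np.round(R.T@d,2),"rz",round(-((yaw-cy+180)%360-180),2),"tilt fix dr",np.round(np.degrees(R.T@np.cross(R[:,2],[0,0,-1])),2))
if __name__=="__main__":
    a=[float(x) for x in sys.argv[1:]]; rel(a[:3],a[3])
E
python3 mv.py 482.4 -211.1 230 -29.5
```

```text
t 2.5 pos [521.4  247.96 261.42] yawY 19.83 zt [ 3.e-04 -2.e-04 -1.e+00] q [-49.6   9.9  22.6  92.8  -3.8  78.1  -6.6] F [0.16 0.3  0.17] M [-0.02   0.049 -0.012] w 85.29 gf 0.0
travel mm [-418.61 -192.4    31.5 ] rz 49.33 tilt fix dr [0.01 0.02 0.  ]
```

Converted, -0.4186 m / 0.75 = -0.5581, -0.02 m / 0.75 = -0.0267, 49.3 degrees / 90 = 0.5478.

apply_moves:
  rows:
    - {"travel": [-0.0267,-0.012,0],"dr": [0,0,0.0222]}
    - {"travel": [-0.0733,-0.0333,0],"dr": [0,0,0.0667]}
    - {"travel": [-0.1307,-0.06,0],"dr": [0,0,0.1222]}
    - {"travel": [-0.1867,-0.0853,0],"dr": [0,0,0.1778]}
    - {"travel": [-0.244,-0.112,0.0067],"dr": [0,0,0.2333]}
    - {"travel": [-0.3013,-0.1387,0.0133],"dr": [0,0,0.2889]}
    - {"travel": [-0.3573,-0.164,0.0187],"dr": [0,0,0.3444]}
    - {"travel": [-0.4147,-0.1907,0.024],"dr": [0,0,0.4]}
    - {"travel": [-0.4667,-0.2147,0.0293],"dr": [0,0,0.4556]}
    - {"travel": [-0.5133,-0.236,0.0347],"dr": [0,0,0.5056]}
    - {"travel": [-0.544,-0.2507,0.04],"dr": [0,0,0.5333]}
    - {"travel": [-0.5581,-0.2565,0.042],"dr": [0,0,0.5478]}

```text
time_s: 3.7
tool_pos: [481.7, -210.6, 229.4]
ee_rot: [[0.492, 0.871, -0.001], [0.871, -0.492, 0.0], [0.0, -0.001, -1.0]]
contact_force: [0.3, 0.9, 0.4]
gripper_width: 85.6
grip_force: 0.0
```

```bash
python3 mv.py 482.4 -211.1 100.3 -29.5
```

```text
t 3.7 pos [ 481.7  -210.59  229.42] yawY -29.45 zt [-5.e-04  5.e-04 -1.e+00] q [-24.9   4.7  46.7 103.1  -3.6  73.7  -6.7] F [0.33 0.93 0.39] M [ 0.032  0.006 -0.044] w 85.6 gf 0.0
travel mm [ -0.13   0.95 129.12] rz 0.05 tilt fix dr [-0.04 -0.01  0.  ]
```

Converted, 0.129 m / 0.75 = 0.172, 0.124 m / 0.75 = 0.1653.

apply_moves:
  rows:
    - {"travel": [0,0.0007,0.0267],"dr": [0,0,0]}
    - {"travel": [0,0.0013,0.08],"dr": [0,0,0]}
    - {"travel": [0,0.0013,0.1333],"dr": [0,0,0]}
    - {"travel": [0,0.0013,0.1653],"dr": [0,0,0]}
    - {"travel": [0,0.0013,0.172],"dr": [0,0,0]}
    - {"travel": [0,0.0013,0.172],"dr": [0,0,0]}

```text
time_s: 4.3
tool_pos: [483.8, -208.3, 100.6]
ee_rot: [[0.487, 0.873, -0.001], [0.873, -0.487, 0.0], [-0.0, -0.001, -1.0]]
contact_force: [0.6, 0.0, 0.8]
gripper_width: 85.3
grip_force: 0.0
```

apply_moves:
  rows:
    - {"travel": [0,0,0],"dr": [0,0,0]}
    - {"travel": [0,0,0],"dr": [0,0,0]}
    - {"travel": [0,0,0],"dr": [0,0,0]}
    - {"travel": [0,0,0],"dr": [0,0,0]}
    - {"travel": [0,0,0],"dr": [0,0,0]}
    - {"travel": [0,0,0],"dr": [0,0,0]}
    - {"travel": [0,0,0],"dr": [0,0,0]}
  grip: 0.015
  force: 60

```text
time_s: 5.0
tool_pos: [484.4, -209.5, 101.6]
ee_rot: [[0.488, 0.873, 0.001], [0.873, -0.488, 0.0], [0.001, 0.001, -1.0]]
contact_force: [-1.1, 0.5, 7.6]
gripper_width: 25.0
grip_force: 59.1
```

```bash
python3 mv.py 482.4 -211.1 200.3 -29.5
```

```text
t 5.0 pos [ 484.41 -209.45  101.56] yawY -29.23 zt [ 1.e-03  2.e-04 -1.e+00] q [-2.140e+01  1.400e+01  4.560e+01  1.116e+02 -1.170e+01  5.900e+01
  1.000e-01] F [-1.06  0.47  7.6 ] M [ 0.263  0.343 -0.016] w 24.98 gf 59.1
travel mm [ -2.36  -0.87 -98.75] rz 0.27 tilt fix dr [ 0.05 -0.04  0.  ]
```

Converted, -0.13 m / 0.75 = -0.1733, -0.05 m / 0.75 = -0.0667.

apply_moves:
  rows:
    - {"travel": [0,0,-0.0067],"dr": [0,0,0]}
    - {"travel": [0,0,-0.0267],"dr": [0,0,0]}
    - {"travel": [0,0,-0.0667],"dr": [0,0,0]}
    - {"travel": [0,0,-0.1133],"dr": [0,0,0]}
    - {"travel": [0,0,-0.1533],"dr": [0,0,0]}
    - {"travel": [0,0,-0.1733],"dr": [0,0,0]}
    - {"travel": [0,0,-0.1733],"dr": [0,0,0]}

```text
time_s: 5.7
tool_pos: [485.0, -210.1, 233.8]
ee_rot: [[0.489, 0.872, 0.005], [0.872, -0.489, -0.0], [0.002, 0.004, -1.0]]
contact_force: [0.1, 0.1, -1.5]
gripper_width: 25.3
grip_force: 59.0
```

```bash
python3 - <<'E'
from fit import *
import mv; mv.rel([482.4,-211.1,230],-29.5)
p=robot.snapshot("side"); t=np.array(robot.sense()["tool_pos"])
u,v=proj(p,t)[0].astype(int); print(u,v)
c=p["frame"][max(v-60,0):v+110,u-70:u+70]; save("lift",cv2.resize(c,None,fx=3.5,fy=3.5,interpolation=cv2.INTER_CUBIC))
E
```

```text
t 5.7 pos [ 485.02 -210.08  233.8 ] yawY -29.25 zt [ 4.6e-03 -3.0e-04 -1.0e+00] q [-25.6   4.7  47.3 102.7  -3.6  73.9  -6.6] F [ 0.12  0.07 -1.48] M [0.032 0.002 0.029] w 25.29 gf 59.0
travel mm [-2.17 -1.8   3.79] rz 0.25 tilt fix dr [ 0.24 -0.11  0.  ]
284 193
```

View pics/lift.png

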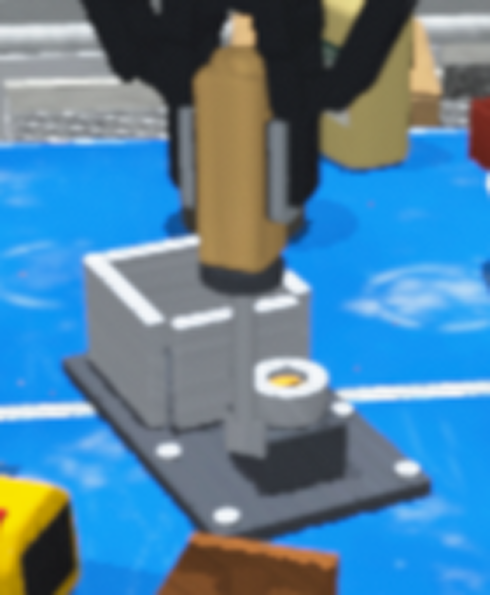

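```bash
cat > drv.py <<'E'
from fit import *
def circ(X,r,c0):
    return least_squares(lambda p:np.hypot(X[:,0]-p[0],X[:,1]-p[1])-r,c0,loss="soft_l1",f_scale=1.).x
def driver(n=4):
    s=robot.sense(); t=np.array(s["tool_pos"]); R=np.array(s["ee_rot"]); out=[]
    for k in range(n):
        p=robot.snapshot("side"); o=robot.outline_of(p,"driver")
        if not o: continue
        X,u,v=pts(p,o[0]["pixels"]); L=(X-t)@R   # tool frame; +z down
        L=L[np.hypot(L[:,0],L[:,1])<28]
        H=L[(L[:,2]>-45)&(L[:,2]<12)]; S=L[(L[:,2]>30)&(L[:,2]<75)]; C=L[(L[:,2]>18)&(L[:,2]<25)]
        c,a,e=fitsq(H,13,[0,0]); cs=circ(S,4.5,[0,0]) if len(S)>10 else [np.nan]*2
        out.append([*c,(a+45)%90-45,*cs,len(H),len(S),np.percentile(L[:,2],99)])
    out=np.array(out); print("tool-frame handle xy,yaw, shaft xy,nH,nS,zmax"); print(np.round(np.median(out,0),2),np.round(out.std(0),2))
if __name__=="__main__": driver()
E
python3 drv.py
```

```text
tool-frame handle xy,yaw, shaft xy,nH,nS,zmax
[-2.090e+00 -3.890e+00  1.800e-01 -2.500e+00 -3.890e+00  9.110e+02
  1.990e+02  9.845e+01] [ 0.05  0.49  0.41  0.17  0.49 26.76 13.04  0.91]
```

```bash
python3 mv.py 522.4 -9.7 190 37
```

```text
t 6.15 pos [ 483.61 -209.37  230.25] yawY -29.24 zt [-1.2e-03 -2.0e-04 -1.0e+00] q [-25.5   4.9  47.2 102.9  -3.7  73.8  -6.6] F [-0.5   0.55 -1.28] M [-0.025 -0.053 -0.027] w 25.85 gf 59.0
travel mm [193.2  -63.65  40.17] rz -66.24 tilt fix dr [-0.05  0.04  0.  ]
```

Converted, 0.1932 m / 0.75 = 0.2576, 0.05 m / 0.75 = 0.0667, -66.2 degrees / 90 = -0.7356.

apply_moves:
  rows:
    - {"travel": [0.0107,-0.004,0],"dr": [0,0,-0.0333]}
    - {"travel": [0.036,-0.012,0],"dr": [0,0,-0.1111]}
    - {"travel": [0.0667,-0.0213,0],"dr": [0,0,-0.1889]}
    - {"travel": [0.0973,-0.032,0],"dr": [0,0,-0.2778]}
    - {"travel": [0.1293,-0.0427,0],"dr": [0,0,-0.3667]}
    - {"travel": [0.16,-0.0533,0.0067],"dr": [0,0,-0.4556]}
    - {"travel": [0.1907,-0.0627,0.016],"dr": [0,0,-0.5444]}
    - {"travel": [0.22,-0.072,0.0293],"dr": [0,0,-0.6333]}
    - {"travel": [0.244,-0.08,0.0427],"dr": [0,0,-0.7]}
    - {"travel": [0.256,-0.084,0.052],"dr": [0,0,-0.7333]}
    - {"travel": [0.2576,-0.0848,0.0533],"dr": [0,0,-0.7356]}
    - {"travel": [0.2576,-0.0848,0.0533],"dr": [0,0,-0.7356]}

```text
time_s: 7.35
tool_pos: [522.6, -10.1, 190.6]
ee_rot: [[-0.6, 0.8, -0.001], [0.8, 0.6, -0.001], [-0.0, -0.001, -1.0]]
contact_force: [-0.2, -0.1, -0.1]
gripper_width: 25.2
grip_force: 58.9
```

```bash
python3 - <<'E'
from drv import *
import mv
for i in range(6): robot.snapshot("top")
mv.rel([522.4,-9.7,170],37); driver(5); mv.rel([522.4,-9.7,170],37)
p=robot.snapshot("side"); X,u,v=pts(p)
m=(abs(X[:,0]-523)<40)&(abs(X[:,1]+12)<40)&(X[:,2]>58)&(X[:,2]<66)
print("ring side depth",np.median(X[m],0),X[m].min(0),X[m].max(0))
m=(abs(X[:,0]-523)<40)&(abs(X[:,1]+12)<40)&(X[:,2]>46)&(X[:,2]<59)
r=least_squares(lambda q:np.hypot(X[m][:,0]-q[0],X[m][:,1]-q[1])-20,[523,-12],loss="soft_l1"); print("collar wall fit",r.x,m.sum())
q,w=proj(p,[[523,-12,75]])[0].astype(int); save("above",cv2.resize(p["frame"][w-60:w+40,q-60:q+60],None,fx=5,fy=5,interpolation=cv2.INTER_CUBIC))
E
```

```text
t 7.65 pos [522.87 -10.29 191.18] yawY 36.89 zt [ 5.e-04  1.e-04 -1.e+00] q [-35.6   5.7  34.3 106.1  -3.4  69.2  36.7] F [ 0.48  0.12 -0.57] M [0.014 0.018 0.051] w 25.18 gf 58.9
travel mm [ 0.76 -0.04 21.18] rz -0.11 tilt fix dr [0.03 0.01 0.  ]
tool-frame handle xy,yaw, shaft xy,nH,nS,zmax
[  0.98  -1.16  -0.63   0.75  -1.56 484.   146.    95.63] [ 0.17  0.25  0.13  0.15  0.05 25.79  6.8   0.58]
t 8.15 pos [522.77  -9.73 190.81] yawY 36.97 zt [-1.e-04 -1.e-04 -1.e+00] q [-35.6   5.7  34.2 106.1  -3.5  69.2  36.7] F [ 0.3   0.36 -1.18] M [ 0.014 -0.006 -0.011] w 25.5 gf 58.9
travel mm [ 0.25 -0.27 20.81] rz -0.03 tilt fix dr [-0.  0.  0.]
ring side depth [520.77020014 -15.38327833  60.26494118] [501.24138091 -32.23361138  58.03459923] [539.54712369   7.75477476  63.15523889]
collar wall fit [520.70428033 -10.50174899] 211
```

View pics/above.png

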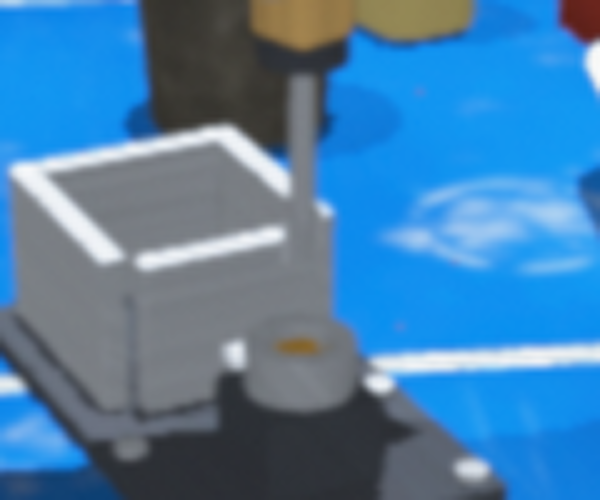

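apply_moves:
  rows:
    - {"travel": [0.0003,0,0.0133],"dr": [0,0,0]}
    - {"travel": [0.0003,0,0.0293],"dr": [0,0,0]}
    - {"travel": [0.0003,0,0.04],"dr": [0,0,0]}
    - {"travel": [0.0003,0,0.0453],"dr": [0,0,0]}
    - {"travel": [0.0003,0,0.048],"dr": [0,0,0]}
    - {"travel": [0.0003,0,0.048],"dr": [0,0,0]}

```text
time_s: 8.8
tool_pos: [522.6, -9.6, 154.6]
ee_rot: [[-0.601, 0.799, -0.0], [0.799, 0.601, -0.0], [0.0, -0.0, -1.0]]
contact_force: [-0.9, -0.1, -1.6]
gripper_width: 25.2
grip_force: 58.9
```

```bash
cat > avg.py <<'E'
from h import *
def avg(n=6):
    A=[]
    for i in range(n):
        robot.snapshot("top"); s=robot.sense(); R=np.array(s["ee_rot"])
        A.append([*s["tool_pos"],np.degrees(np.arctan2(R[1,1],R[0,1])),*s["contact_force"],*s["torque"],s["time_s"],s["q"][6]])
    A=np.array(A); print("pos",np.round(A.mean(0)[:3],2),"sd",np.round(A.std(0)[:3],2),"yaw",A.mean(0)[3].round(2),"F",np.round(A.mean(0)[4:7],2),"M",np.round(A.mean(0)[7:10],3),"t",A[-1,-2].round(2),"q7",A[-1,-1].round(1))
if __name__=="__main__": avg()
E
python3 avg.py
```

```text
pos [522.85  -9.59 155.1 ] sd [0.05 0.04 0.1 ] yaw 36.96 F [-0.27 -0.16 -0.84] M [-0.015  0.008 -0.003] t 9.1 q7 37.9
```

apply_moves:
  rows:
    - {"travel": [0,0,0.0013],"dr": [0,0,0]}
    - {"travel": [0,0,0.0027],"dr": [0,0,0]}
    - {"travel": [0,0,0.004],"dr": [0,0,0]}
    - {"travel": [0,0,0.004],"dr": [0,0,0]}

```text
time_s: 9.5
tool_pos: [522.5, -9.6, 151.6]
ee_rot: [[-0.601, 0.799, -0.0], [0.799, 0.601, -0.0], [0.0, -0.0, -1.0]]
contact_force: [-0.5, -0.7, -0.5]
gripper_width: 25.3
grip_force: 58.9
```

```bash
python3 avg.py
```

```text
pos [522.64  -9.59 151.81] sd [0.05 0.01 0.05] yaw 36.97 F [-0.2   0.07 -0.77] M [-0.001 -0.015 -0.   ] t 9.8 q7 38.0
```

Converted, 0.0015 m / 0.75 = 0.002, 0.0007 m / 0.75 = 0.0009.

apply_moves:
  rows:
    - {"travel": [0,0,0.0009],"dr": [0,0,0]}
    - {"travel": [0,0,0.002],"dr": [0,0,0]}
    - {"travel": [0,0,0.002],"dr": [0,0,0]}

```text
time_s: 10.1
tool_pos: [522.5, -9.6, 150.2]
ee_rot: [[-0.601, 0.799, -0.0], [0.799, 0.601, -0.0], [0.0, -0.0, -1.0]]
contact_force: [0.3, -0.1, -1.1]
gripper_width: 25.3
grip_force: 58.9
```

```bash
python3 avg.py
```

```text
pos [522.63  -9.59 150.29] sd [0.04 0.01 0.05] yaw 36.97 F [ 0.25 -0.15 -0.97] M [ 0.007 -0.011  0.006] t 10.4 q7 38.0
```

Converted, 0.0018 m / 0.75 = 0.0024, 0.0008 m / 0.75 = 0.0011.

apply_moves:
  rows:
    - {"travel": [0,0,0.0011],"dr": [0,0,0]}
    - {"travel": [0,0,0.0024],"dr": [0,0,0]}
    - {"travel": [0,0,0.0024],"dr": [0,0,0]}

```text
time_s: 10.7
tool_pos: [522.6, -9.6, 148.4]
ee_rot: [[-0.601, 0.799, -0.0], [0.799, 0.601, -0.0], [0.0, -0.0, -1.0]]
contact_force: [0.3, 0.3, -1.7]
gripper_width: 25.5
grip_force: 58.9
```

```bash
python3 avg.py
```

```text
pos [522.64  -9.59 148.5 ] sd [0.04 0.02 0.05] yaw 36.97 F [-0.06  0.33 -1.01] M [-0.001 -0.003  0.008] t 11.0 q7 38.1
```

Converted, 0.0003 m / 0.75 = 0.0004, 0.0002 m / 0.75 = 0.0003, 8 degrees / 90 = 0.0889.

apply_moves:
  rows:
    - {"travel": [0,0.0001,0],"dr": [0,0,0.0222]}
    - {"travel": [0,0.0003,0],"dr": [0,0,0.0444]}
    - {"travel": [0,0.0004,0],"dr": [0,0,0.0667]}
    - {"travel": [0,0.0004,0],"dr": [0,0,0.0889]}
    - {"travel": [0,0.0004,0],"dr": [0,0,0.0889]}

```text
time_s: 11.5
tool_pos: [522.9, -9.3, 148.5]
ee_rot: [[-0.484, 0.875, -0.0], [0.875, 0.484, 0.0], [0.0, 0.0, -1.0]]
contact_force: [0.6, -0.7, -0.8]
gripper_width: 25.6
grip_force: 58.9
```

```bash
python3 -c "import avg;avg.avg(3)"
```

```text
pos [522.89  -9.29 148.55] sd [0.01 0.   0.02] yaw 29.02 F [-0.05  0.27 -0.62] M [0.185 0.02  0.035] t 11.65 q7 30.3
```

Converted, 0.0003 m / 0.75 = 0.0004, 0.0002 m / 0.75 = 0.0003, 8 degrees / 90 = 0.0889.

apply_moves:
  rows:
    - {"travel": [0,0.0001,0],"dr": [0,0,0.0222]}
    - {"travel": [0,0.0003,0],"dr": [0,0,0.0444]}
    - {"travel": [0,0.0004,0],"dr": [0,0,0.0667]}
    - {"travel": [0,0.0004,0],"dr": [0,0,0.0889]}
    - {"travel": [0,0.0004,0],"dr": [0,0,0.0889]}

```text
time_s: 12.15
tool_pos: [523.2, -9.2, 148.6]
ee_rot: [[-0.358, 0.934, 0.0], [0.934, 0.358, 0.0], [0.0, 0.0, -1.0]]
contact_force: [-0.4, 0.9, -0.4]
gripper_width: 25.6
grip_force: 59.0
```

```bash
python3 -c "import avg;avg.avg(3)"
```

```text
pos [523.15  -9.21 148.53] sd [0. 0. 0.] yaw 21.04 F [-0.07  0.27 -1.03] M [0.183 0.007 0.05 ] t 12.3 q7 22.5
```

Converted, 0.0003 m / 0.75 = 0.0004, 0.0002 m / 0.75 = 0.0003, 8 degrees / 90 = 0.0889.

apply_moves:
  rows:
    - {"travel": [0,0.0001,0],"dr": [0,0,0.0222]}
    - {"travel": [0,0.0003,0],"dr": [0,0,0.0444]}
    - {"travel": [0,0.0004,0],"dr": [0,0,0.0667]}
    - {"travel": [0,0.0004,0],"dr": [0,0,0.0889]}
    - {"travel": [0,0.0004,0],"dr": [0,0,0.0889]}

```text
time_s: 12.8
tool_pos: [523.4, -9.1, 148.5]
ee_rot: [[-0.225, 0.974, 0.0], [0.974, 0.225, -0.0], [-0.0, -0.0, -1.0]]
contact_force: [-0.3, -0.0, -1.3]
gripper_width: 25.4
grip_force: 59.0
```

```bash
python3 -c "import avg;avg.avg(3)"
```

```text
pos [523.45  -9.14 148.54] sd [0.01 0.   0.01] yaw 13.05 F [-0.65  0.52 -0.52] M [0.139 0.028 0.034] t 12.95 q7 14.6
```

Converted, 0.0002 m / 0.75 = 0.0003, 0.0001 m / 0.75 = 0.0001, 5 degrees / 90 = 0.0556.

apply_moves:
  rows:
    - {"travel": [0,0.0001,0],"dr": [0,0,0.0222]}
    - {"travel": [0,0.0003,0],"dr": [0,0,0.0444]}
    - {"travel": [0,0.0003,0],"dr": [0,0,0.0556]}
    - {"travel": [0,0.0003,0],"dr": [0,0,0.0556]}

```text
time_s: 13.35
tool_pos: [523.6, -9.1, 148.5]
ee_rot: [[-0.139, 0.99, -0.0], [0.99, 0.139, -0.0], [-0.0, -0.0, -1.0]]
contact_force: [0.0, 0.9, 0.0]
gripper_width: 25.3
grip_force: 59.0
```

```bash
python3 - <<'E'
import avg; avg.avg(3)
from fit import *
p=robot.snapshot("top"); q,w=proj(p,[[495,50,70]])[0].astype(int)
a=cv2.imread("pics/top0.png")[w-45:w+45,q-60:q+60]; b=p["frame"][w-45:w+45,q-60:q+60,::-1]
cv2.imwrite("pics/cheek.png",cv2.resize(np.vstack([a,b]),None,fx=3.3,fy=3.3,interpolation=cv2.INTER_CUBIC))
E
```

```text
pos [523.63  -9.13 148.53] sd [0.   0.02 0.01] yaw 8.02 F [-0.29  0.13 -0.94] M [0.104 0.035 0.034] t 13.5 q7 9.7
```

View pics/cheek.png

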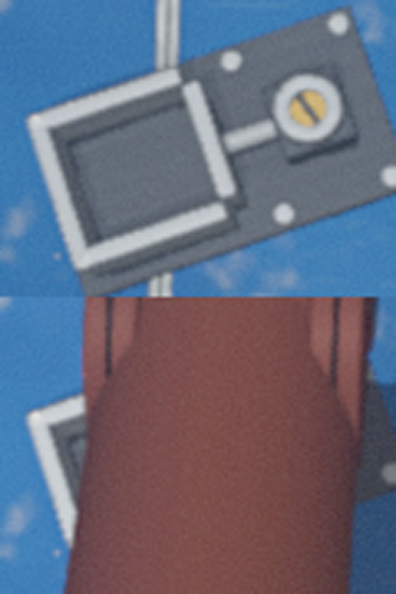

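Converted, 0.0003 m / 0.75 = 0.0004, 0.0002 m / 0.75 = 0.0003, 6 degrees / 90 = 0.0667.

apply_moves:
  rows:
    - {"travel": [0,0.0001,0],"dr": [0,0,0.0222]}
    - {"travel": [0,0.0003,0],"dr": [0,0,0.0444]}
    - {"travel": [0,0.0004,0],"dr": [0,0,0.0667]}
    - {"travel": [0,0.0004,0],"dr": [0,0,0.0667]}

```text
time_s: 13.95
tool_pos: [523.9, -9.1, 148.5]
ee_rot: [[-0.034, 0.999, -0.0], [0.999, 0.034, -0.0], [-0.0, -0.0, -1.0]]
contact_force: [-0.5, 1.1, -0.9]
gripper_width: 25.1
grip_force: 59.0
```

```bash
python3 - <<'E'
import avg; avg.avg(3)
from fit import *
p=robot.snapshot("side"); q,w=proj(p,[[500,40,60]])[0].astype(int)
a=cv2.imread("pics/side0.png")[w-38:w+40,q-60:q+60]; b=p["frame"][w-38:w+40,q-60:q+60,::-1]
cv2.imwrite("pics/cheek2.png",cv2.resize(np.vstack([a,b]),None,fx=3.8,fy=3.8,interpolation=cv2.INTER_CUBIC))
E
```

```text
pos [523.89  -9.1  148.52] sd [0.01 0.01 0.01] yaw 2.03 F [-0.47  0.53 -0.21] M [0.051 0.087 0.013] t 14.1 q7 3.8
```

View pics/cheek2.png

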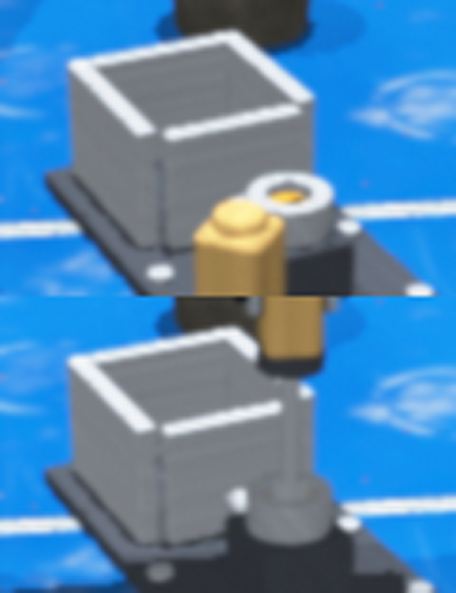

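Converted, 0.0003 m / 0.75 = 0.0004, 0.0002 m / 0.75 = 0.0003, 6 degrees / 90 = 0.0667.

apply_moves:
  rows:
    - {"travel": [0,0.0001,0],"dr": [0,0,0.0222]}
    - {"travel": [0,0.0003,0],"dr": [0,0,0.0444]}
    - {"travel": [0,0.0004,0],"dr": [0,0,0.0667]}
    - {"travel": [0,0.0004,0],"dr": [0,0,0.0667]}

```text
time_s: 14.55
tool_pos: [524.1, -9.1, 148.5]
ee_rot: [[0.07, 0.998, -0.0], [0.998, -0.07, -0.0], [-0.0, -0.0, -1.0]]
contact_force: [-0.9, -0.5, 0.0]
gripper_width: 25.3
grip_force: 59.0
```

```bash
python3 -c "import avg;avg.avg(5)"
```

```text
pos [524.17  -9.09 148.51] sd [0.01 0.01 0.01] yaw -3.97 F [-0.4   0.19  0.3 ] M [-0.002  0.205  0.023] t 14.8 q7 -2.0
```

Converted, 0.0003 m / 0.75 = 0.0004, 0.0002 m / 0.75 = 0.0003, 6 degrees / 90 = 0.0667.

apply_moves:
  rows:
    - {"travel": [0,0.0001,0],"dr": [0,0,0.0222]}
    - {"travel": [0,0.0003,0],"dr": [0,0,0.0444]}
    - {"travel": [0,0.0004,0],"dr": [0,0,0.0667]}
    - {"travel": [0,0.0004,0],"dr": [0,0,0.0667]}

```text
time_s: 15.2
tool_pos: [524.4, -9.1, 148.5]
ee_rot: [[0.174, 0.985, -0.0], [0.985, -0.174, -0.0], [-0.0, -0.0, -1.0]]
contact_force: [-1.1, -1.4, -0.7]
gripper_width: 25.5
grip_force: 59.0
```

```bash
python3 -c "import avg;avg.avg(5)"
```

```text
pos [524.44  -9.1  148.5 ] sd [0.01 0.01 0.01] yaw -9.97 F [-1.11 -0.47  0.13] M [-0.002  0.365  0.053] t 15.45 q7 -7.9
```

Converted, -0.0004 m / 0.75 = -0.0005, -0.0003 m / 0.75 = -0.0004, 6 degrees / 90 = 0.0667.

apply_moves:
  rows:
    - {"travel": [0,-0.0004,0],"dr": [0,0,0.0111]}
    - {"travel": [0,-0.0005,0],"dr": [0,0,0.0333]}
    - {"travel": [0,-0.0005,0],"dr": [0,0,0.0556]}
    - {"travel": [0,-0.0004,0],"dr": [0,0,0.0667]}
    - {"travel": [0,-0.0004,0],"dr": [0,0,0.0667]}

```text
time_s: 15.95
tool_pos: [524.4, -9.1, 148.6]
ee_rot: [[0.276, 0.961, 0.0], [0.961, -0.276, -0.0], [-0.0, 0.0, -1.0]]
contact_force: [-0.1, -0.7, -0.8]
gripper_width: 25.5
grip_force: 58.9
```

```bash
python3 -c "import avg;avg.avg(5)"
```

```text
pos [524.39  -9.11 148.57] sd [0.01 0.01 0.01] yaw -16.01 F [ 0.72 -0.53 -1.06] M [-0.233 -0.239  0.035] t 16.2 q7 -13.8
```

Converted, 0.0005 m / 0.75 = 0.0007, 0.0002 m / 0.75 = 0.0003, 6 degrees / 90 = 0.0667.

apply_moves:
  rows:
    - {"travel": [0,0.0003,0],"dr": [0,0,0.0222]}
    - {"travel": [0,0.0005,0],"dr": [0,0,0.0444]}
    - {"travel": [0,0.0007,0],"dr": [0,0,0.0667]}
    - {"travel": [0,0.0007,0],"dr": [0,0,0.0667]}

```text
time_s: 16.6
tool_pos: [524.7, -9.2, 148.5]
ee_rot: [[0.376, 0.927, -0.0], [0.927, -0.376, -0.0], [-0.0, -0.0, -1.0]]
contact_force: [0.3, 0.3, -0.5]
gripper_width: 25.6
grip_force: 59.0
```

```bash
python3 -c "import avg;avg.avg(5)"
```

```text
pos [524.68  -9.19 148.54] sd [0.01 0.02 0.01] yaw -21.98 F [ 0.05 -0.92 -0.94] M [-0.265 -0.054  0.041] t 16.85 q7 -19.6
```

Converted, -0.0003 m / 0.75 = -0.0004, -0.0002 m / 0.75 = -0.0003, 6 degrees / 90 = 0.0667.

apply_moves:
  rows:
    - {"travel": [-0.0001,0.0001,0],"dr": [0,0,0.0222]}
    - {"travel": [-0.0003,0.0003,0],"dr": [0,0,0.0444]}
    - {"travel": [-0.0004,0.0004,0],"dr": [0,0,0.0667]}
    - {"travel": [-0.0004,0.0004,0],"dr": [0,0,0.0667]}

```text
time_s: 17.25
tool_pos: [524.9, -9.4, 148.5]
ee_rot: [[0.47, 0.883, -0.0], [0.883, -0.47, 0.0], [0.0, -0.0, -1.0]]
contact_force: [-0.3, 0.3, -1.4]
gripper_width: 25.6
grip_force: 59.0
```

```bash
python3 -c "import avg;avg.avg(5)"
```

```text
pos [524.86  -9.46 148.53] sd [0.01 0.01 0.01] yaw -27.97 F [-0.28 -0.23 -0.26] M [-0.067 -0.024  0.022] t 17.5 q7 -25.4
```

Converted, 0.0003 m / 0.75 = 0.0004, 0.0002 m / 0.75 = 0.0003, 6 degrees / 90 = 0.0667.

apply_moves:
  rows:
    - {"travel": [0,0.0001,0],"dr": [0,0,0.0222]}
    - {"travel": [0,0.0003,0],"dr": [0,0,0.0444]}
    - {"travel": [0,0.0004,0],"dr": [0,0,0.0667]}
    - {"travel": [0,0.0004,0],"dr": [0,0,0.0667]}

```text
time_s: 17.9
tool_pos: [525.1, -9.6, 148.5]
ee_rot: [[0.56, 0.829, -0.0], [0.829, -0.56, 0.0], [-0.0, -0.0, -1.0]]
contact_force: [-0.3, 0.6, -0.7]
gripper_width: 25.3
grip_force: 59.0
```

```bash
python3 -c "import avg;avg.avg(5)"
```

```text
pos [525.08  -9.61 148.52] sd [0.01 0.02 0.01] yaw -33.97 F [-0.24 -0.41 -0.12] M [0.039 0.095 0.038] t 18.15 q7 -31.2
```

Converted, 0.0003 m / 0.75 = 0.0004, 0.0002 m / 0.75 = 0.0003, 6 degrees / 90 = 0.0667.

apply_moves:
  rows:
    - {"travel": [0,0.0001,0],"dr": [0,0,0.0222]}
    - {"travel": [0,0.0003,0],"dr": [0,0,0.0444]}
    - {"travel": [0,0.0004,0],"dr": [0,0,0.0667]}
    - {"travel": [0,0.0004,0],"dr": [0,0,0.0667]}

```text
time_s: 18.55
tool_pos: [525.3, -9.8, 148.5]
ee_rot: [[0.643, 0.766, -0.0], [0.766, -0.643, 0.0], [-0.0, -0.0, -1.0]]
contact_force: [-1.4, 0.5, -0.5]
gripper_width: 25.3
grip_force: 59.1
```

```bash
python3 -c "import avg;avg.avg(5)"
```

```text
pos [525.31  -9.8  148.5 ] sd [0.01 0.01 0.01] yaw -39.97 F [-0.45  0.41  0.07] M [0.137 0.213 0.034] t 18.8 q7 -37.1
```

Converted, 0.0001 m / 0.75 = 0.0001, 6 degrees / 90 = 0.0667.

apply_moves:
  rows:
    - {"travel": [0,0,0],"dr": [0,0,0.0222]}
    - {"travel": [0,0,0],"dr": [0,0,0.0444]}
    - {"travel": [0,0.0001,0],"dr": [0,0,0.0667]}
    - {"travel": [0,0.0001,0],"dr": [0,0,0.0667]}

```text
time_s: 19.2
tool_pos: [525.5, -9.9, 148.5]
ee_rot: [[0.72, 0.694, -0.0], [0.694, -0.72, -0.0], [-0.0, 0.0, -1.0]]
contact_force: [-1.2, 0.1, -0.8]
gripper_width: 25.5
grip_force: 59.1
```

```bash
python3 -c "import avg;avg.avg(5)"
```

```text
pos [525.45  -9.94 148.52] sd [0.01 0.02 0.02] yaw -45.97 F [-0.88  0.57 -0.2 ] M [0.066 0.211 0.054] t 19.45 q7 -42.9
```

Converted, 0.0001 m / 0.75 = 0.0001, 5 degrees / 90 = 0.0556.

apply_moves:
  rows:
    - {"travel": [0,0,0],"dr": [0,0,0.0222]}
    - {"travel": [0,0,0],"dr": [0,0,0.0444]}
    - {"travel": [0,0.0001,0],"dr": [0,0,0.0556]}
    - {"travel": [0,0.0001,0],"dr": [0,0,0.0556]}

```text
time_s: 19.85
tool_pos: [525.6, -10.0, 148.5]
ee_rot: [[0.777, 0.629, 0.0], [0.629, -0.777, -0.0], [-0.0, 0.0, -1.0]]
contact_force: [0.0, -0.5, -0.8]
gripper_width: 25.4
grip_force: 59.1
```

```bash
python3 -c "import avg;avg.avg(5)"
```

```text
pos [525.55 -10.02 148.53] sd [0.01 0.01 0.01] yaw -50.99 F [-0.24 -0.23 -0.2 ] M [-0.053  0.158  0.261] t 20.1 q7 -47.8
```

Converted, -1.5 degrees / 90 = -0.0167.

apply_moves:
  rows:
    - {"travel": [0,0,0],"dr": [0,0,-0.0167]}
    - {"travel": [0,0,0],"dr": [0,0,-0.0333]}
    - {"travel": [0,0,0],"dr": [0,0,-0.0333]}

```text
time_s: 20.4
tool_pos: [525.5, -10.0, 148.5]
ee_rot: [[0.742, 0.67, -0.0], [0.67, -0.742, 0.0], [-0.0, -0.0, -1.0]]
contact_force: [-0.7, 0.9, 0.0]
gripper_width: 25.5
grip_force: 59.1
```

```bash
python3 -c "import avg;avg.avg(5)"; python3 mv.py 523 -10 250 -48
```

```text
pos [525.49  -9.98 148.51] sd [0.01 0.02 0.01] yaw -48.04 F [-0.86  0.21 -0.07] M [0.067 0.222 0.137] t 20.65 q7 -44.9
t 20.65 pos [525.5   -9.95 148.5 ] yawY -48.04 zt [-1.e-04  0.e+00 -1.e+00] q [-42.6   9.4  43.  109.   -7.1  64.3 -44.9] F [-0.38  0.25  0.45] M [0.09  0.265 0.156] w 25.36 gf 59.1
travel mm [  -1.9    -1.64 -101.5 ] rz -0.04 tilt fix dr [-0.  0.  0.]
```

Converted, -3.5 degrees / 90 = -0.0389.

apply_moves:
  rows:
    - {"travel": [0,0,0],"dr": [0,0,-0.0222]}
    - {"travel": [0,0,0],"dr": [0,0,-0.0389]}
    - {"travel": [0,0,0],"dr": [0,0,-0.0389]}

```text
time_s: 20.95
tool_pos: [525.5, -10.0, 148.5]
ee_rot: [[0.701, 0.713, -0.0], [0.713, -0.701, 0.0], [0.0, -0.0, -1.0]]
contact_force: [-1.2, 0.5, -0.4]
gripper_width: 25.3
grip_force: 59.1
```

```bash
python3 -c "import avg;avg.avg(5)"
```

```text
pos [525.48  -9.96 148.5 ] sd [0.01 0.01 0.01] yaw -44.57 F [-1.17  0.62 -0.12] M [0.169 0.303 0.025] t 21.2 q7 -41.5
```

Converted, -0.088 m / 0.75 = -0.1173, -0.085 m / 0.75 = -0.1133.

apply_moves:
  rows:
    - {"travel": [0,0,-0.004],"dr": [0,0,0]}
    - {"travel": [0,0,-0.0133],"dr": [0,0,0]}
    - {"travel": [0,0,-0.0333],"dr": [0,0,0]}
    - {"travel": [0,0,-0.0667],"dr": [0,0,0]}
    - {"travel": [0,0,-0.1],"dr": [0,0,0]}
    - {"travel": [0,0,-0.1133],"dr": [0,0,0]}
    - {"travel": [0,0,-0.1173],"dr": [0,0,0]}
    - {"travel": [0,0,-0.1173],"dr": [0,0,0]}

```text
time_s: 22.0
tool_pos: [525.5, -9.9, 236.2]
ee_rot: [[0.701, 0.713, -0.0], [0.713, -0.701, 0.0], [0.0, -0.0, -1.0]]
contact_force: [-0.6, 0.2, -1.9]
gripper_width: 25.1
grip_force: 59.2
```

```bash
python3 mv.py 484.7 -209.7 220 -29.5
```

```text
t 22.0 pos [525.46  -9.95 236.24] yawY -44.53 zt [-0.e+00  1.e-04 -1.e+00] q [-44.    4.1  42.9 102.5  -2.9  74.5 -45. ] F [-0.65  0.19 -1.91] M [0.021 0.017 0.032] w 25.14 gf 59.2
travel mm [-170.98  111.03   16.23] rz -15.03 tilt fix dr [-0. -0.  0.]
```

Converted, -0.171 m / 0.75 = -0.228, -0.163 m / 0.75 = -0.2173, -15 degrees / 90 = -0.1667.

apply_moves:
  rows:
    - {"travel": [-0.0107,0.0067,0],"dr": [0,0,-0.0111]}
    - {"travel": [-0.0333,0.0213,0],"dr": [0,0,-0.0222]}
    - {"travel": [-0.064,0.0413,0],"dr": [0,0,-0.0444]}
    - {"travel": [-0.0973,0.0627,0],"dr": [0,0,-0.0667]}
    - {"travel": [-0.1307,0.0853,0],"dr": [0,0,-0.1]}
    - {"travel": [-0.164,0.1067,0],"dr": [0,0,-0.1222]}
    - {"travel": [-0.1947,0.1267,0.0067],"dr": [0,0,-0.1444]}
    - {"travel": [-0.2173,0.1413,0.016],"dr": [0,0,-0.1556]}
    - {"travel": [-0.228,0.148,0.0213],"dr": [0,0,-0.1667]}
    - {"travel": [-0.228,0.148,0.0213],"dr": [0,0,-0.1667]}
    - {"travel": [-0.228,0.148,0.0213],"dr": [0,0,-0.1667]}
    - {"travel": [-0.228,0.148,0.0213],"dr": [0,0,-0.1667]}

```text
time_s: 23.2
tool_pos: [485.0, -208.7, 220.3]
ee_rot: [[0.492, 0.871, -0.0], [0.871, -0.492, 0.0], [-0.0, -0.0, -1.0]]
contact_force: [0.7, -0.7, -0.2]
gripper_width: 25.5
grip_force: 59.2
```

```bash
python3 - <<'E'
from drv import *
import avg
avg.avg(6); driver(5); avg.avg(2)
p=robot.snapshot("side"); X,u,v=pts(p)
m=(np.hypot(X[:,0]-481,X[:,1]+210)<52)&(X[:,2]>8)&(X[:,2]<68); print("stand side",fitsq(X[m],31,[481,-210]))
q,w=proj(p,[[505,30,60]])[0].astype(int); 
a=cv2.imread("pics/side0.png")[w-38:w+38,q-60:q+50]; b=p["frame"][w-38:w+38,q-60:q+50,::-1]
q,w=proj(p,[[483,-211,75]])[0].astype(int); c=p["frame"][w-75:w+25,q-55:q+55,::-1]
cv2.imwrite("pics/after.png",cv2.resize(np.vstack([a,b,c]),None,fx=2.35,fy=2.35,interpolation=cv2.INTER_CUBIC))
E
```

```text
pos [ 485.01 -209.06  220.57] sd [0.07 0.22 0.06] yaw -29.48 F [-0.38  0.03 -0.79] M [ 0.006  0.006 -0.018] t 23.5 q7 -5.6
tool-frame handle xy,yaw, shaft xy,nH,nS,zmax
[-2.370e+00 -3.040e+00  7.700e-01 -2.530e+00 -2.650e+00  8.930e+02
  1.930e+02  9.621e+01] [ 0.15  0.09  0.38  0.15  0.11 26.47  3.54  0.5 ]
pos [ 484.7  -209.75  220.51] sd [0.01 0.01 0.01] yaw -29.54 F [-0.01 -0.28 -0.98] M [ 0.028 -0.008  0.037] t 24.1 q7 -5.6
stand side (array([ 480.68992273, -209.9056726 ]), np.float64(67.7062309570374), np.float64(1.2833101900893111))
```

View pics/after.png

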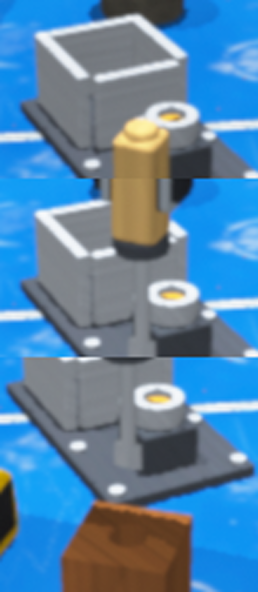

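Converted, 0.056 m / 0.75 = 0.0747, 0.052 m / 0.75 = 0.0693.

apply_moves:
  rows:
    - {"travel": [0.0004,-0.0007,0.0133],"dr": [0,0,0]}
    - {"travel": [0.0004,-0.0007,0.0333],"dr": [0,0,0]}
    - {"travel": [0.0004,-0.0007,0.0507],"dr": [0,0,0]}
    - {"travel": [0.0004,-0.0007,0.0587],"dr": [0,0,0]}
    - {"travel": [0.0004,-0.0007,0.064],"dr": [0,0,0]}
    - {"travel": [0.0004,-0.0007,0.0693],"dr": [0,0,0]}
    - {"travel": [0.0004,-0.0007,0.0747],"dr": [0,0,0]}
    - {"travel": [0.0004,-0.0007,0.0747],"dr": [0,0,0]}

```text
time_s: 24.95
tool_pos: [484.4, -209.2, 164.2]
ee_rot: [[0.493, 0.87, -0.0], [0.87, -0.493, -0.0], [-0.0, -0.0, -1.0]]
contact_force: [0.2, 0.1, -0.8]
gripper_width: 25.4
grip_force: 59.2
```

```bash
python3 -c "import avg;avg.avg(5)"
```

```text
pos [ 484.56 -209.29  164.73] sd [0.07 0.03 0.11] yaw -29.54 F [ 0.18 -0.33 -1.1 ] M [-0.009 -0.006  0.018] t 25.2 q7 -2.7
```

Converted, 0.061 m / 0.75 = 0.0813, 0.03 m / 0.75 = 0.04.

apply_moves:
  rows:
    - {"travel": [0,0,0.008],"dr": [0,0,0]}
    - {"travel": [0,0,0.0187],"dr": [0,0,0]}
    - {"travel": [0,0,0.0293],"dr": [0,0,0]}
    - {"travel": [0,0,0.04],"dr": [0,0,0]}
    - {"travel": [0,0,0.0507],"dr": [0,0,0]}
    - {"travel": [0,0,0.0613],"dr": [0,0,0]}
    - {"travel": [0,0,0.0707],"dr": [0,0,0]}
    - {"travel": [0,0,0.0773],"dr": [0,0,0]}
    - {"travel": [0,0,0.0813],"dr": [0,0,0]}
    - {"travel": [0,0,0.0813],"dr": [0,0,0]}

```text
time_s: 26.2
tool_pos: [484.3, -209.3, 103.2]
ee_rot: [[0.493, 0.87, -0.0], [0.87, -0.493, -0.0], [-0.0, -0.0, -1.0]]
contact_force: [-0.2, -0.4, -0.3]
gripper_width: 25.5
grip_force: 59.2
```

```bash
python3 -c "import avg;avg.avg(5)"
```

```text
pos [ 484.6  -209.32  103.75] sd [0.09 0.03 0.12] yaw -29.54 F [ 0.02  0.35 -1.23] M [-0.005 -0.003 -0.003] t 26.45 q7 1.4
```

Converted, 0.0022 m / 0.75 = 0.0029, 0.0016 m / 0.75 = 0.0021.

apply_moves:
  rows:
    - {"travel": [0,0,0.0011],"dr": [0,0,0]}
    - {"travel": [0,0,0.0021],"dr": [0,0,0]}
    - {"travel": [0,0,0.0029],"dr": [0,0,0]}
    - {"travel": [0,0,0.0029],"dr": [0,0,0]}

```text
time_s: 26.85
tool_pos: [484.5, -209.2, 101.6]
ee_rot: [[0.493, 0.87, 0.0], [0.87, -0.493, 0.0], [0.0, -0.0, -1.0]]
contact_force: [-1.9, 0.6, 3.9]
gripper_width: 25.5
grip_force: 59.8
```

```bash
python3 -c "import avg;avg.avg(5)"
```

```text
pos [ 484.5  -209.21  101.57] sd [0.02 0.02 0.01] yaw -29.53 F [-2.2   0.89  5.27] M [0.326 0.47  0.02 ] t 27.1 q7 1.5
```

Converted, -0.0003 m / 0.75 = -0.0004.

apply_moves:
  rows:
    - {"travel": [0,0,-0.0004],"dr": [0,0,0]}
    - {"travel": [0,0,-0.0004],"dr": [0,0,0]}
    - {"travel": [0,0,-0.0004],"dr": [0,0,0]}
    - {"travel": [0,0,-0.0004],"dr": [0,0,0]}
    - {"travel": [0,0,-0.0004],"dr": [0,0,0]}
    - {"travel": [0,0,-0.0004],"dr": [0,0,0]}
    - {"travel": [0,0,-0.0004],"dr": [0,0,0]}
  grip: 0.07
  force: 20

```text
time_s: 27.8
tool_pos: [484.4, -209.2, 101.6]
ee_rot: [[0.493, 0.87, -0.0], [0.87, -0.493, -0.0], [-0.0, -0.0, -1.0]]
contact_force: [0.3, -0.1, -0.9]
gripper_width: 70.1
grip_force: 0.0
```

Converted, -0.18 m / 0.75 = -0.24, -0.17 m / 0.75 = -0.2267.

apply_moves:
  rows:
    - {"travel": [0,0,-0.0133],"dr": [0,0,0]}
    - {"travel": [0,0,-0.04],"dr": [0,0,0]}
    - {"travel": [0,0,-0.08],"dr": [0,0,0]}
    - {"travel": [0,0,-0.12],"dr": [0,0,0]}
    - {"travel": [0,0,-0.16],"dr": [0,0,0]}
    - {"travel": [0,0,-0.2],"dr": [0,0,0]}
    - {"travel": [-0.0133,-0.04,-0.2267],"dr": [0,0,0]}
    - {"travel": [-0.0267,-0.08,-0.24],"dr": [0,0,0]}
    - {"travel": [-0.0267,-0.0933,-0.24],"dr": [0,0,0]}

```text
time_s: 28.7
tool_pos: [412.1, -193.4, 283.8]
ee_rot: [[0.495, 0.869, 0.004], [0.869, -0.495, 0.002], [0.003, 0.002, -1.0]]
contact_force: [0.6, 0.3, -0.3]
gripper_width: 70.1
grip_force: 0.0
```

```bash
python3 - <<'E'
from fit import *
import mv; mv.rel([480,-210,250],-30)
p=robot.snapshot("side"); X,u,v=pts(p); near=np.hypot(X[:,0]-481,X[:,1]+210)<30
m=near&(X[:,2]>92)&(X[:,2]<122); print("low",fitsq(X[m],13,[481,-210])); m=near&(X[:,2]>122)&(X[:,2]<148); print("high",fitsq(X[m],13,[481,-210]))
m=near&(X[:,2]>150)&(X[:,2]<175); print(np.percentile(X[m][:,2],[50,90,99]))
q,w=proj(p,[[495,-80,60]])[0].astype(int); S=p["frame"][w-90:w+110,q-100:q+100]
t=robot.snapshot("top"); T=t["frame"][195:325,180:410]
S=cv2.resize(S,(450,450),interpolation=cv2.INTER_CUBIC)
T=cv2.resize(T,None,fx=450/130*0.44,fy=450/130*0.44,interpolation=cv2.INTER_CUBIC); T=np.vstack([T,np.zeros((450-len(T),T.shape[1],3),np.uint8)]); save("end",np.hstack([S,T])[:,:800])
E
```

```text
t 28.7 pos [ 412.07 -193.36  283.78] yawY -29.67 zt [ 0.0036  0.0015 -1.    ] q [-34.3 -12.4  47.4 106.8   9.   81.5 -18.5] F [ 0.63  0.28 -0.25] M [-0.007  0.038  0.002] w 70.11 gf 0.0
travel mm [19.06 67.18 34.  ] rz 0.33 tilt fix dr [ 0.14 -0.18  0.  ]
low (array([ 480.85293696, -209.56830439]), np.float64(60.059505504673474), np.float64(0.7223659570496748))
high (array([ 480.84124729, -209.57720693]), np.float64(60.15976686475925), np.float64(0.6984380875985351))
[154.88869388 159.98033536 161.08598528]
```

View pics/end.png

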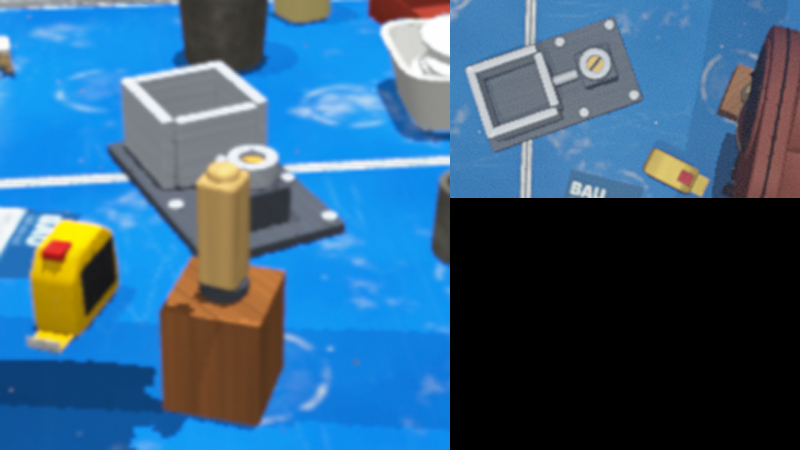

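The closing picture shows the cheek flush against the box walls with no gap near (170,120). The slot has turned about 85° and now lies on the other diagonal. The driver stands upright with its collar on the stand at (222,288), and nothing else has moved.

```bash
python3 -c "
from rig import robot
print(robot.finish_job())"
```

```text
the job is handed in; nothing more can be done
None
```

I turned the clamp screw clockwise to its stop, which closed the cheek, put the driver back upright and fully home, and handed the job in at about 29 s; at the stop the turning torque briefly read 0.26 N m, above the 0.1 N m needed, so I eased it off before lifting out.

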